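Open the filter bay of a slide dryer

ROBOT

A 6-joint arm with a two-finger parallel gripper is mounted at the origin on the work surface. World frame = base frame: x ahead of the robot, y to its left, z up, the work surface at z = 0. Lengths are in mm, angles in rad, forces in N, time in s.
With the tool pointing down it reaches from about 350 to 775 mm from the base axis. Payload 5.5 kg.
Tool frame: the origin (TCP) lies midway between the tips of the shut fingers; the grasp point (between the pads) lies 19 mm behind it; x points along the fingers, y is the direction in which the jaws open and shut, and the axes are right-handed (so a half turn about x gives the same grasp; the last joint's range is limited). The gripper opens to 85 mm and grips with 20 to 120 N. Pads are 22 mm wide; open, the fingers measure 114 mm over their backs; the gripper's body (76 mm by 85 mm) begins 54 mm behind the grasp point. The pads swing forward as they close: fully open they stand 13 mm farther back than shut.
Start: joints at [1.091, 0.313, 0.046, 1.304, 0, 1.431], TCP at [191.673, 542.156, 231.323] pointing down, gripper open.
Joint ranges: [-2.76, 2.76], [-0.86, 1.69], [-1.03, 1.26], [-2.2, 2.34], [-1.47, 1.5], [-3.14, 3.14]. Speed limits (rad/s): [2.57, 2.57, 3.14, 3.14, 3.14, 3.14].

INTERFACE

Orientations are given as a unit quaternion [x, y, z, w].
In Python, from plant import * gives the robot as it stands.
- The arm moves only by the tool move_arm, never from a script. Its argument "moves" is a list of rows, each an object of numbers: "dx", "dy", "dz": the shift along the tool's x, y, z in mm; "spin": the turn about the tool's x in rad. A call has 1 to 8 rows; each row shifts and turns the commanded pose from where the row before left it, along the tool's axes as they then stand; what a row does not reach is not made up. A row lasts 1/8 s, in which the tool goes at most 62.5 mm and 10.7 degrees, less where a joint would pass 70% of its speed; a pose out of reach is approached as far as the arm can. A call with a gripper value outside its range is refused whole. "gripper" is the finger opening in mm, from 0 to 85.4, set as the call begins (left out, the last holds). The fingers move at their own pace and stop on an object; "squeeze" is the grip in N (left out, the last holds). Time passes only in rows, so rows that do not move let the fingers close. It gives the time, the measured TCP pose, the force and the opening at its end, in the units of the state.
- read_state(): the state, without advancing time (a new reading comes with each control period).
- camera(name): name is "scene" or "side" or "wrist"; returns (picture, depth): 384x512x3 uint8, blue, green, red; 384x512 float32, mm along the optical axis (not along the pixel's ray), 0 where there is no reading.
- camera_model(name): a dict with "mtx" (3x3 intrinsics, pixels), "D" ([k1, k2, p1, p2, k3] as OpenCV has them; the pictures are not rectified), "world_to_cam" (4x4, takes a point from world to camera coordinates). Camera axes: x right, y down, z forward; pixel columns grow to the right and rows downward; lengths in mm; the calibration is good to about 2 mm. A picture is of the moment at which its call begins: read the wrist's pose just before it. camera_model takes no time and is no camera call; for the wrist camera it gives the pose at the moment of the call.
- hand_in(): hands the job in, once; it reports no verdict.
The state is a dict: "t": time; "joints": joint angles; "joint_vel": joint speeds; "effort": joint torques, N m; "tool_pos": TCP position; "ee_rot": TCP orientation; "ft_force": force on the tool from outside, world axes, zero at the start; "ft_torque": the same for the moment, N m; "width": opening from 0.0 (shut) to 1.0 (fully open).
Only numpy, scipy, OpenCV 4.12 (cv2) and the standard library are available. Lean on these libraries where they do the work, as an engineer would, in place of code of your own. Each camera call takes 0.05 s, during which the arm holds its last target. There are 200 camera calls.

TASK

The dust filter of the white slide dryer has to be changed: press the orange snap tab all the way in with the fingertips so that it lets go of the grey filter lid, then push the lid by its raised rib along its guides, over the tab, off its seat until the blue filter underneath is completely uncovered. The lid must slide, not be lifted or tipped, and stay flat between its guides on the dryer. Leave the bottle standing on the dryer and all the other things on the bench where they are.

Things in the scene. Friction and masses are not known exactly. Their poses are not given: they have to be found in the camera images.
- dryer: white slide dryer, a low box fixed to the bench, 60 mm high. Origin on the bench under the centreline of the lid guides; the box spans x -65 to +125, y -140 to +128 mm. The guides run along its y axis at x = -50 to -57 and +50 to +57 (tops 72 mm above the bench). Along them from -y to +y: rear stop, lid on its seat, orange tab, free deck, end stop. The lid slides out towards the dryer's +y.
- seat (a point): centre of the lid's seat, fixed on the dryer at x = 0, y = -73, z = 65 mm, axes as the dryer's. The lid's origin starts here (within 1.5 mm). The seat is 90 mm long (y); the blue filter below it is 80 mm long and completely uncovered once the lid has slid 85 mm towards +y. A rear stop (top 70 mm above the bench) ends 2 mm behind the lid.
- end_stop (a point): middle of the near (-y) face of the end stop, at the dryer's x = 0, y = 118, z = 72 mm (its top edge), axes as the dryer's. The lid meets it after sliding 146 mm from its seat; it need not go so far.
- tab (a joint): how far the orange snap tab is pressed in, in m: 0 fully up, 0.014 fully in (stop). It moves straight down, takes about 4 N and stays where it is left (no spring back). It starts 0 to 0.003 in and blocks the lid until it is 0.011 in; press it to its stop.
- tab_top (a point): centre of the tab's flat top face, 44 x 44 mm, at the dryer's x = 0, y = -3 mm; its height is 76 mm above the bench minus the tab's travel (62 mm when fully in). Axes as the dryer's. 2 mm beside it on the -y side is the edge of the lid, whose top is at 73 mm.
- lid: grey filter lid, a loose flat plate 96 (x) x 90 (y) x 8 mm, about 0.1 kg, on runners: underside 65 mm, plate top 73 mm above the bench. Origin at the centre of its underside, axes as the dryer's. A dark rib 64 (x) x 10 (y) mm crosses the middle of its top, up to 88 mm above the bench. It slides with light friction (about 1 N) and stops when no longer pushed.
- lid_rib (a point): centre of the rib's -y side face, the face to push towards the dryer's +y; 16 mm above the lid's underside, 81 mm above the bench. Behind it (-y) are 40 mm of bare plate at 73 mm height.
- dropper: amber dropper bottle with a black cap, 28 mm diameter, about 65 mm tall, loose on the dryer's deck; origin at the centre of its underside. A bystander: leave it.
- cartridge: spare blue filter, 74 x 80 x 14 mm, loose on the bench; origin at the centre of its underside. A bystander.
- jar: clear specimen jar with a red cap, 56 mm diameter, 75 mm tall, loose; origin at the centre of its underside. A bystander.
- dish: round glass dish with a red disc on top, 84 mm diameter, 14 mm high, loose; origin at the centre of its underside. A bystander.
- slidebox: yellow box for slides, 32 x 85 x 30 mm, loose; origin at the centre of its underside. A bystander.
- soap: green bottle with a white cap, 60 mm diameter, 140 mm tall, loose; origin at the centre of its underside. A bystander.
There are look-alikes about, which are no part of the job. Of the things shaped like the lid, the grey one is meant.

How it is judged (in metres and radians):
On the way, in this order (a step that is already met when the one before it is completed fails the run):
1. the tab is pressed in past its release while the lid is still on its seat (value of joint tab above 0.0114 m and y of lid in the frame of dryer below -0.066 m), for 0.1 s.
2. the lid is pushed clear of the filter (y of lid in the frame of dryer above 0.01 m), for 0.1 s.
At the end, for the whole second after the job is handed in: the tab is in (more than 11.4 mm), the lid lies at rest flat on the runners between its guides (within 8 mm sideways, 4 mm in height, 0.06 rad), at least 83 mm from its seat towards the dryer's +y so that the filter is uncovered (value of joint tab above 0.0114 m and y of lid in the frame of dryer between 0.01 and 0.08 m and x of lid in the frame of dryer between -0.008 and 0.008 m and z of lid in the frame of dryer between 0.061 and 0.069 m and angle between lid's own z axis and vertical below 0.06 rad and linear speed of lid below 0.01 m/s); the robot touches nothing.
It fails at once if the lid is lifted off its runners (12 mm) or tipped (0.25 rad) (z of lid in the frame of dryer above 0.077 m or angle between lid's own z axis and vertical above 0.25 rad).
It fails at once if the dropper bottle on the dryer is moved (25 mm), lifted or knocked over (distance of dropper from where it was at the start of the episode above 0.025 m or angle between dropper's own z axis and vertical above 0.5 rad).
It fails at once if another loose thing on the bench is moved (25 mm), lifted or knocked over (distance of any of cartridge, jar, dish, slidebox, soap from where it was at the start of the episode above 0.025 m or angle between any of cartridge, jar, dish, slidebox, soap's own z axis and vertical above 0.5 rad).
It also fails if it takes over 38 s, if anything falls off the work surface, if the arm or the gripper's body presses on something with over 40 N, if the wrist force passes 120 N, or if a joint passes its speed limit or range.

## Working session

There is one attempt and no reset: what is moved stays moved. The work goes in short steps, Python scripts to look and compute and a tool call to move; the robot and the scene stay as the last step left them, time stands still between calls to the robot, and variables do not carry over. Pictures are saved under pics/ and viewed, about 8 in all and at most 12, crops included, and the job is handed in when it is done.

Besides the shell and the picture viewer there is one more tool, called after "Call:" as name([rows], argument=value, ...), one row to a line, values as JSON. move_arm: Moves the arm, as the interface text tells. Its arguments: {"type":"object","properties":{"moves":{"type":"array"},"gripper":{"type":"number"},"squeeze":{"type":"number"}},"required":["moves"]}

```bash
ls; mkdir -p pics; python3 - <<'E'
from plant import *
import cv2,numpy as np
s=read_state(); print(s)
for n in("scene","side"):
    p,d=camera(n); cv2.imwrite(f"pics/{n}0.png",p); np.save(f"pics/{n}0.npy",d)
    m=camera_model(n); np.savez(f"pics/{n}0.npz",**{k:np.array(v) for k,v in m.items()}); print(n,m)
E
```

```text
pics
{'t': 0.0, 'joints': array([1.09140229e+00, 3.13969684e-01, 4.49757292e-02, 1.30361100e+00,
       2.82348376e-05, 1.43118838e+00]), 'joint_vel': array([1.28676111e-03, 2.39406139e-03, 1.36046471e-03, 1.43088309e-03,
       9.44253648e-05, 8.86598626e-04]), 'effort': array([ 1.12375203e-04, -4.80626321e+01,  2.98533815e+01,  1.94695039e-02,
       -2.36435289e-04, -3.59869318e-06]), 'tool_pos': array([191.40401789, 541.66057866, 230.42502777]), 'ee_rot': array([ 0.11894938,  0.69713045, -0.12016143,  0.6967219 ]), 'ft_force': array([0.36872194, 0.28808662, 0.5435654 ]), 'ft_torque': array([-0.01497811, -0.02234324,  0.07256325]), 'width': 0.999459818875208}
scene {'mtx': array([[489.77228147,   0.        , 262.43679508],
       [  0.        , 489.77228147, 191.77696424],
       [  0.        ,   0.        ,   1.        ]]), 'D': array([-0.21595489,  0.        ,  0.        ,  0.        ,  0.        ]), 'world_to_cam': array([[ 2.74703099e-01,  9.61527896e-01, -1.52081458e-03,
        -1.24969565e+02],
       [ 7.26917012e-01, -2.08710882e-01, -6.54241107e-01,
        -3.44218477e+02],
       [-6.29388485e-01,  1.78616553e-01, -7.56284511e-01,
         1.53833228e+03],
       [ 0.00000000e+00,  0.00000000e+00,  0.00000000e+00,
         1.00000000e+00]])}
side {'mtx': array([[364.8364418 ,   0.        , 258.83756959],
       [  0.        , 364.8364418 , 190.77005009],
       [  0.        ,   0.        ,   1.        ]]), 'D': array([-0.02246857,  0.        ,  0.        ,  0.        ,  0.        ]), 'world_to_cam': array([[-9.49498559e-01, -3.13708698e-01, -6.27214705e-03,
         5.15579462e+02],
       [-2.32772865e-01,  7.17653668e-01, -6.56345950e-01,
         2.24406115e+02],
       [ 2.10402663e-01, -6.21739548e-01, -7.54433996e-01,
         7.62296785e+02],
       [ 0.00000000e+00,  0.00000000e+00,  0.00000000e+00,
         1.00000000e+00]])}
```

View pics/scene0.png

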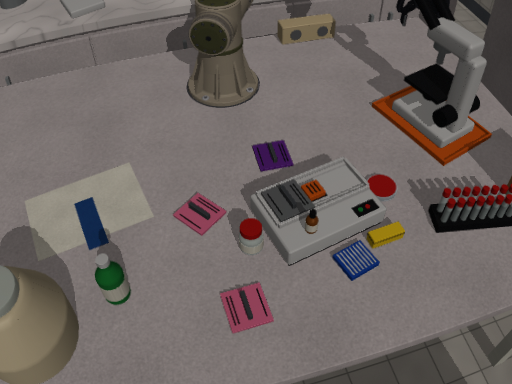

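View pics/side0.png

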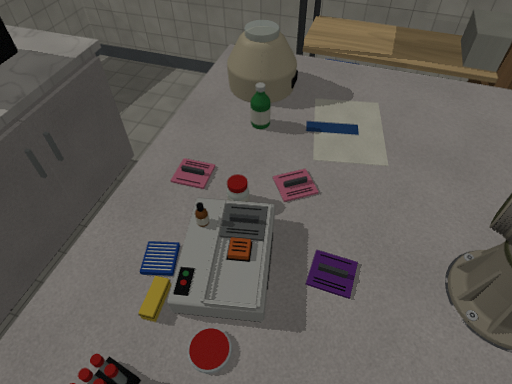

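The pictures show the grey lid at scene (287,198) / side (243,220), with the orange tab next to it at scene (313,189) / side (239,249). The look-alikes are two pink plates at scene (200,212) and (246,306) and a purple one at (272,155). The grey one on the white dryer fits the description. The dryer's +y runs roughly along world +y, and the dropper is on the +x deck.

```bash
cat > h.py <<'E'
import cv2,numpy as np
def load(n): return cv2.imread(f"pics/{n}.png"),np.load(f"pics/{n}.npy"),np.load(f"pics/{n}.npz")
def cast(m,px,z):
    px=np.asarray(px,float).reshape(-1,1,2)
    u=cv2.undistortPoints(px,m["mtx"],m["D"]).reshape(-1,2)
    R=m["world_to_cam"][:3,:3];t=m["world_to_cam"][:3,3]
    d=np.c_[u,np.ones(len(u))]@R; c=-R.T@t
    return c+d*((z-c[2])/d[:,2])[:,None]
def proj(m,P):
    W=m["world_to_cam"]; return cv2.projectPoints(np.asarray(P,float).reshape(-1,1,3),cv2.Rodrigues(W[:3,:3])[0],W[:3,3],m["mtx"],m["D"])[0].reshape(-1,2)
def big(mask,roi):
    m=np.zeros_like(mask);x0,y0,x1,y1=roi;m[y0:y1,x0:x1]=mask[y0:y1,x0:x1]
    cs=cv2.findContours(m,cv2.RETR_EXTERNAL,cv2.CHAIN_APPROX_NONE)[0]
    return max(cs,key=cv2.contourArea).reshape(-1,2)
def rect(c,m,z):
    P=cast(m,c,z)[:,:2].astype(np.float32); r=cv2.minAreaRect(P); return r
E
python3 - <<'E'
from h import *
for n,ro,rl in(("scene0",(295,170,335,205),(245,170,330,225)),("side0",(222,230,260,265),(210,195,280,245))):
    p,d,m=load(n);hsv=cv2.cvtColor(p,cv2.COLOR_BGR2HSV)
    o=cv2.inRange(hsv,(3,150,90),(18,255,255)); c=big(o,ro)
    print(n,"tab",rect(c,m,75))
    x,y,w,h=cv2.boundingRect(c);print("tab px",x,y,w,h)
    g=cv2.inRange(hsv,(0,0,60),(180,60,125)); c=big(g,rl); print("lid",rect(c,m,73),cv2.boundingRect(c))
    dk=cv2.inRange(hsv,(0,0,0),(180,80,58));c=big(dk,rl);print("rib",rect(c,m,88),cv2.boundingRect(c))
    # dropper etc by brown & depth
    x0,y0,x1,y1=(235,145,410,270) if n=="scene0" else (140,170,310,330)
    cv2.imwrite(f"pics/{n}c.png",cv2.resize(p[y0:y1,x0:x1],None,fx=4,fy=4,interpolation=cv2.INTER_CUBIC))
    W=m["world_to_cam"];print("cam",-W[:3,:3].T@W[:3,3])
E
```

```text
scene0 tab ((560.3621826171875, 94.091796875), (50.546539306640625, 44.271629333496094), 11.47012710571289)
tab px 301 180 25 21
lid ((561.0419921875, 32.280967712402344), (204.59783935546875, 164.3048095703125), 74.05934143066406) (245, 170, 85, 55)
rib ((594.4881591796875, 22.490081787109375), (118.85385131835938, 87.04534149169922), 12.621794700622559) (261, 183, 55, 39)
cam [1252.75641848 -226.45202912  938.02494418]
side0 tab ((554.03955078125, 97.65412902832031), (42.783164978027344, 42.993892669677734), 12.48801040649414)
tab px 228 238 23 19
lid ((570.4525756835938, 24.17681121826172), (162.12982177734375, 135.53050231933594), 17.982656478881836) (210, 195, 70, 50)
rib ((565.015869140625, 37.61379623413086), (93.21524810791016, 35.0107307434082), 18.050458908081055) (222, 213, 44, 14)
cam [381.38833713 474.64594806 725.62444469]
```

View pics/side0c.png

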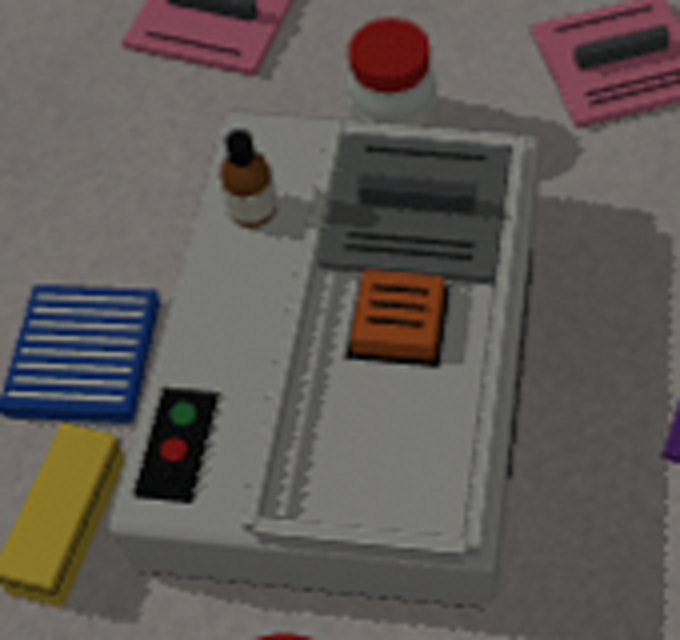

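The enlarged crop confirms the grey lid (crop 343–512, 135–280) with its dark rib at (417,193). The tab is at (400,312), the dropper stands on the +x deck at (250,195), and the jar is behind the lid's -y end at (390,70).

```bash
python3 - <<'E'
from h import *
p,d,m=load("side0")
def c(pts,z): return cast(m,np.array(pts)/4+[140-.375,170-.375],z)[:,:2]
L=c([(343,137),(512,147),(495,280),(320,265)],73);print("lid",L.round(1),L.mean(0));
f=lambda a,b:np.degrees(np.arctan2(*(b-a)[::-1]))
print("edge angles x",f(L[1],L[0]),f(L[2],L[3]),"y",f(L[1],L[2])-90,f(L[0],L[3])-90,"len",np.linalg.norm(L[1]-L[0]),np.linalg.norm(L[2]-L[1]))
T=c([(365,270),(446,275),(440,350),(352,342)],75);print("tab",T.round(1),T.mean(0))
B=c([(228,113),(537,136),(495,560),(115,530)],60);print("box",B.round(1),f(B[1],B[0]),f(B[2],B[3]),np.linalg.norm(B[1]-B[0]),np.linalg.norm(B[2]-B[1]))
a=np.radians(12);R=np.array([[np.cos(a),-np.sin(a)],[np.sin(a),np.cos(a)]])
for yaw in(11,12,13):
  a=np.radians(yaw);R=np.array([[np.cos(a),-np.sin(a)],[np.sin(a),np.cos(a)]])
  print(yaw,"origin from lid",L.mean(0)-R@[0,-73],"tab",T.mean(0)-R@[0,-3],"box",B.mean(0)-R@[30,-6])
print("dropper base",c([(252,222)],60),"top",c([(239,138)],125),"jar top",c([(390,48)],75))
E
```

```text
lid [[624.1  -1.5]
 [529.5 -24.5]
 [511.1  64.4]
 [603.2  84.4]] [566.95037198  30.72873427]
edge angles x 13.672486317012526 12.248364213766788 y 11.67842284891232 13.710854826360645 len 97.4133516986264 90.82589244137485
tab [[578.4  81.1]
 [536.4  70.8]
 [524.4 114.8]
 [568.9 124.4]] [552.01489052  97.7949886 ]
box [[701.   -6.9]
 [520.9 -46.8]
 [465.6 205.8]
 [643.3 248.7]] 12.51783918878701 13.550894113750182 184.4559334969305 258.6444149387912
11 origin from lid [553.02131532 102.38751867] tab [551.44246353 100.73987015] box [552.11359971 100.35939218]
12 origin from lid [551.77281855 102.13350913] tab [551.39115545 100.7294314 ] box [552.11537101  99.82543382]
13 origin from lid [550.52894501 101.857749  ] tab [551.34003736 100.71809879] box [552.12646091  99.2915877 ]
dropper base [[654.77584115  61.75911192]] top [[656.97962909  54.15082544]] jar top [[621.97496198 -73.17397778]]
```

```bash
cat >> h.py <<'E'
from scipy.spatial.transform import Rotation as Rot
O=np.array([552.3,100.5]);YAW=np.radians(12.6)
def dry(P):  # world->dryer xy
    c,s=np.cos(YAW),np.sin(YAW);P=np.asarray(P)[...,:2]-O;return P@np.array([[c,-s],[s,c]])
def wor(q):
    c,s=np.cos(YAW),np.sin(YAW);return O+np.asarray(q)@np.array([[c,s],[-s,c]])
def plan(s,q,z):
    R=Rot.from_quat(s["ee_rot"]).as_matrix();p=s["tool_pos"]
    t=np.r_[wor(q),z];print("t",s["t"],"tcp",p.round(1),"dryer",dry(p).round(1),"F",s["ft_force"].round(1),"w",round(float(s["width"]),2),"J",s["joints"].round(2))
    print("R",R.round(3).tolist()); print("target",t.round(1),"tool delta",((t-p)@R).round(1))
    a=np.arctan2(R[1,1],R[0,1]);print("spin so tool y || dryer x (mod pi):",[round(float((a-YAW+k*np.pi)),3) for k in(-1,0,1)])
E
python3 - <<'E'
from plant import *
from h import *
s=read_state();plan(s,(0,0),130)
p,d,m=load("scene0");print("tcp px",proj(m,[s["tool_pos"]]))
v,u=np.mgrid[0:384:2,0:512:2];z=d[::2,::2];ok=z>0
un=cv2.undistortPoints(np.c_[u[ok],v[ok]].astype(float).reshape(-1,1,2),m["mtx"],m["D"]).reshape(-1,2)
C=np.c_[un,np.ones(len(un))]*z[ok][:,None];W=m["world_to_cam"];X=(C-W[:3,3])@W[:3,:3]
for lo in(60,100,150,200,250):
    q=X[(X[:,2]>lo)&(X[:,2]<lo+50)&(X[:,0]>100)&(X[:,0]<800)]
    h,_,_=np.histogram2d(q[:,0],q[:,1],bins=[range(100,900,100),range(-500,900,100)]);print(lo);print(h.astype(int))
E
```

```text
t 0.1 tcp [191.4 541.7 230.5] dryer [-255.9  509.3] F [-0.7 -0.2  0.5] w 1.0 J [ 1.09  0.31  0.05  1.3  -0.    1.43]
R [[-0.001, 0.333, 0.943], [-0.001, 0.943, -0.333], [-1.0, -0.002, -0.0]]
target [552.3 100.5 130. ] tool delta [ 100.9 -295.6  487.3]
spin so tool y || dryer x (mod pi): [-2.13, 1.011, 4.153]
tcp px [[417.91621209  29.09028762]]
60
[[  0   0   0   0   0   0   0   0   0   0   0   0   0]
 [  0   0   0   0   0   0   0   0   0   0   0   0   0]
 [  0   0   0   0   0   0   0   0   0   0   6   0   0]
 [  0   0   0   0   0   1  59  10   0   0  94  23   0]
 [  0   0   0   0 114 308 191  72   0   0   0   0   0]
 [ 59 110   0   1 151 242 129  30  34  84  28   0   0]
 [120   0   0   0   0   1   0   0  19 105  65   0   0]]
100
[[  0   0   0   0   0   0   0   0   0   0   0   0   0]
 [  0   0   0   0   0   0   0   0   0  19  70   7   0]
 [  0   0   0   0   0   0   0   0   0  49 151   9   0]
 [  0   0   0   0   0   0   0   0   0   0 135  18   0]
 [  0   0   0   0   0   0   0   0   0   0   0   0   0]
 [ 23  80   0   0   0  31   0   0   0   0   0   0   0]
 [ 56   0   0   0   0   0   0 
[... 313 characters left out ...]
  0  0  0]]
200
[[ 0  0  0  0 60 13  0  0  0  2  0  0  0]
 [ 0  0  0  0  0  0  0  0  0  0  0  0  0]
 [ 0  0  0  0  0  0  0  0  0  0 41  0  0]
 [ 0  0  0  0  0  0  0  0  0  0 93  5  0]
 [ 0  0  0  0  0  0  0  0  0  0  0  0  0]
 [ 0  0  0  0  0  0  0  0  0  0  0  0  0]
 [ 0  0  0  0  0  0  0  0  0  0  0  0  0]]
250
[[  0   0   0   0  41   4   0   0   0  30   3   0   0]
 [  0   0   0   0   0   0   0   0   0   0  17   0   0]
 [  0   0   0   0   0   0   0   0   0   0 106   0   0]
 [  0   0   0   0   0   0   0   0   0   0 108   8   0]
 [  0   0   0   0   0   0   0   0   0   0   0   0   0]
 [  0   0   0   0   0   0   0   0   0   0   0   0   0]
 [  0   0   0   0   0   0   0   0   0   0   0   0   0]]
```

Call:
move_arm([
  {"dy": -60},
  {"dy": -60},
  {"dy": -20,"dz": 55},
  {"dy": -20,"dz": 55},
  {"dy": -20,"dz": 55},
  {"dy": -20,"dz": 55},
  {"dy": -20,"dz": 55},
  {"dy": -20,"dz": 55},
], gripper=0)

```text
invalid input
```

Call:
move_arm([
  {"dy": -20,"dz": 55},
  {"dy": -20,"dz": 52},
  {"spin": 0.17},
  {"spin": 0.17},
  {"spin": 0.17},
  {"spin": 0.17},
  {"spin": 0.17},
  {"spin": 0.16},
])

```text
invalid input
```

```bash
python3 - <<'E'
from plant import *
from h import *
plan(read_state(),(0,-3),100)
for n in("scene","side","wrist"):
    m=camera_model(n);p,d=camera(n); cv2.imwrite(f"pics/{n}1.png",p); np.save(f"pics/{n}1.npy",d); np.savez(f"pics/{n}1.npz",**{k:np.array(v) for k,v in m.items()})
E
```

```text
t 0.1 tcp [191.4 541.7 230.5] dryer [-255.9  509.3] F [-0.7 -0.2  0.5] w 1.0 J [ 1.09  0.31  0.05  1.3  -0.    1.43]
R [[-0.001, 0.333, 0.943], [-0.001, 0.943, -0.333], [-1.0, -0.002, -0.0]]
target [553.   97.6 100. ] tool delta [ 130.9 -298.1  488.9]
spin so tool y || dryer x (mod pi): [-2.13, 1.011, 4.153]
```

View pics/wrist1.png

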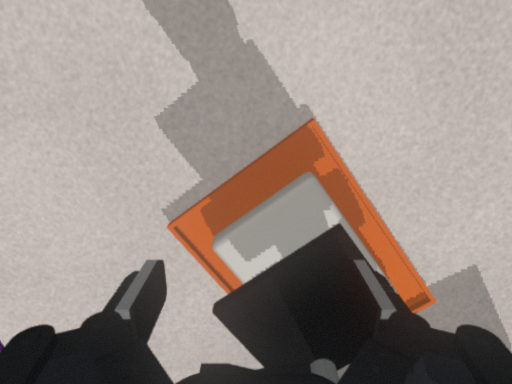

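The moves were refused, so each row probably needs all four keys. The wrist view shows the arm unmoved, with the microscope's orange base below it.

Call:
move_arm([
  {"dx": 0,"dy": -60,"dz": 0,"spin": 0},
  {"dx": 0,"dy": -60,"dz": 0,"spin": 0},
  {"dx": 0,"dy": -20,"dz": 55,"spin": 0},
  {"dx": 0,"dy": -20,"dz": 55,"spin": 0},
  {"dx": 0,"dy": -20,"dz": 55,"spin": 0},
  {"dx": 0,"dy": -20,"dz": 55,"spin": 0},
  {"dx": 0,"dy": -20,"dz": 55,"spin": 0},
  {"dx": 0,"dy": -20,"dz": 55,"spin": 0},
], gripper=0)

```text
t: 1.25
tool_pos: [424.1, 204.4, 231.5]
ee_rot: [0.12, 0.697, -0.119, 0.697]
ft_force: [0.5, 2.0, -0.4]
width: 0.001
```

Call:
move_arm([
  {"dx": 0,"dy": -20,"dz": 55,"spin": 0},
  {"dx": 0,"dy": -20,"dz": 52,"spin": 0},
  {"dx": 0,"dy": 0,"dz": 0,"spin": 0.17},
  {"dx": 0,"dy": 0,"dz": 0,"spin": 0.17},
  {"dx": 0,"dy": 0,"dz": 0,"spin": 0.17},
  {"dx": 0,"dy": 0,"dz": 0,"spin": 0.17},
  {"dx": 0,"dy": 0,"dz": 0,"spin": 0.17},
  {"dx": 0,"dy": 0,"dz": 0,"spin": 0.16},
])

```text
t: 2.25
tool_pos: [510.3, 132.5, 231.2]
ee_rot: [0.443, 0.551, -0.443, 0.551]
ft_force: [-0.5, -0.4, 0.7]
width: 0.001
```

```bash
python3 - <<'E'
from plant import *
from h import *
plan(read_state(),(0,-3),100)
for n in("wrist",):
    m=camera_model(n);p,d=camera(n); cv2.imwrite(f"pics/{n}2.png",p); np.save(f"pics/{n}2.npy",d); np.savez(f"pics/{n}2.npz",**{k:np.array(v) for k,v in m.items()})
E
```

```text
t 2.25 tcp [510.3 132.5 231.2] dryer [-34.   40.4] F [-0.5 -0.4  0.7] w 0.0 J [ 0.1   0.22 -0.08  1.27  0.    1.46]
R [[-0.0, 0.977, 0.214], [0.0, 0.214, -0.977], [-1.0, -0.0, -0.0]]
target [553.   97.6 100. ] tool delta [131.2  34.3  43.3]
spin so tool y || dryer x (mod pi): [-3.146, -0.004, 3.137]
```

View pics/wrist2.png

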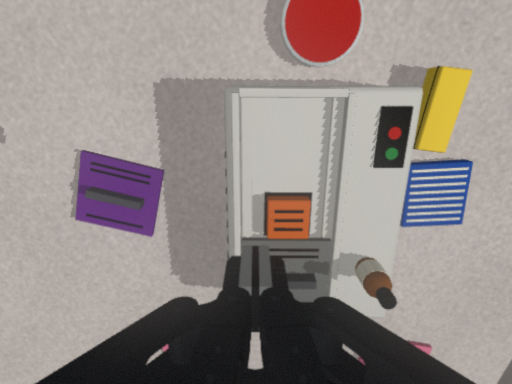

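The wrist view shows the dryer square with the tool: tab at (289,218), lid below it from y=238, rib near (300,283), dropper at (375,280). I'll measure the tab and the guide line from this view.

```bash
python3 - <<'E'
from h import *
p,d,m=load("wrist2");hsv=cv2.cvtColor(p,cv2.COLOR_BGR2HSV)
c=big(cv2.inRange(hsv,(3,150,60),(18,255,255)),(255,180,325,250))
print(cv2.boundingRect(c));r=rect(c,m,75);print("tab",r,"dryer",dry(np.array(r[0])))
# lid edge near tab, end stop corners, box corners
P=cast(m,[(242,239),(330,239)],73);print("lid edge",dry(P[:,:2]).round(1))
P=cast(m,[(240,93),(348,93)],72);print("end stop",dry(P[:,:2]).round(1))
P=cast(m,[(227,88),(420,88),(386,316)],60);print("box",dry(P[:,:2]).round(1))
P=cast(m,[(317,276),(317,290)],88);print("rib",dry(P[:,:2]).round(1))
print("depth tab",np.median(d[205:215,275:305]),"height",cast(m,[(289,210)],75),(-m["world_to_cam"][:3,:3].T@m["world_to_cam"][:3,3])[2]-np.median(d[200:235,272:306]))
E
```

```text
(267, 200, 43, 39)
tab ((553.5349731445312, 98.41546630859375), (42.993011474609375, 42.499549865722656), 12.404838562011719) dryer [ 0.75050406 -2.30373242]
lid edge [[-47.  -25.5]
 [ 46.3 -25.9]]
end stop [[-46.2 121.4]
 [ 51.8 120.7]]
box [[ -58.8  125.7]
 [ 121.6  124.2]
 [ 124.1 -135.3]]
rib [[ 31.8 -61.4]
 [ 32.8 -78.6]]
depth tab 321.05237 height [[552.15791223 108.76095786  75.        ]] 49.7438385573663
```

All measurements agree to about 2 mm. Next I move over the tab and descend.

Call:
move_arm([
  {"dx": 30,"dy": 17,"dz": 21,"spin": 0},
  {"dx": 40,"dy": 17,"dz": 20.5,"spin": 0},
  {"dx": 40,"dy": 0.5,"dz": 0,"spin": 0},
  {"dx": 30,"dy": 0,"dz": 0,"spin": 0},
  {"dx": 0,"dy": 0,"dz": 0,"spin": 0},
])

```text
t: 2.92
tool_pos: [550.8, 99.4, 88.8]
ee_rot: [0.44, 0.554, -0.443, 0.551]
ft_force: [-0.4, 0.4, 0.3]
width: -0.003
```

```bash
python3 - <<'E'
from plant import *
from h import *
plan(read_state(),(0,-2),62)
E
```

```text
t 2.925 tcp [550.8  99.4  88.8] dryer [-1.7 -0.7] F [-0.4  0.4  0.3] w -0.0 J [ 0.04  0.37 -0.23  0.97  0.    1.38]
R [[-0.006, 0.975, 0.221], [-0.0, 0.221, -0.975], [-1.0, -0.006, -0.001]]
target [552.7  98.5  62. ] tool delta [26.8  1.9  1.3]
spin so tool y || dryer x (mod pi): [-3.139, 0.003, 3.144]
```

Call:
move_arm([
  {"dx": 6,"dy": 2,"dz": 1,"spin": 0},
  {"dx": 5,"dy": 0,"dz": 0,"spin": 0},
  {"dx": 4,"dy": 0,"dz": 0,"spin": 0},
  {"dx": 3,"dy": 0,"dz": 0,"spin": 0},
  {"dx": 3,"dy": 0,"dz": 0,"spin": 0},
  {"dx": 2,"dy": 0,"dz": 0,"spin": 0},
  {"dx": 0,"dy": 0,"dz": 0,"spin": 0},
])

```text
t: 3.8
tool_pos: [555.5, 99.1, 68.4]
ee_rot: [0.442, 0.552, -0.442, 0.552]
ft_force: [0.6, 0.6, 2.5]
width: -0.002
```

Call:
move_arm([
  {"dx": 2,"dy": 0,"dz": 0,"spin": 0},
  {"dx": 2,"dy": 0,"dz": 0,"spin": 0},
  {"dx": 1,"dy": 0,"dz": 0,"spin": 0},
  {"dx": 0,"dy": 0,"dz": 0,"spin": 0},
])

```text
t: 4.3
tool_pos: [555.5, 99.1, 63.2]
ee_rot: [0.442, 0.552, -0.442, 0.552]
ft_force: [1.3, 0.8, 1.1]
width: 0.002
```

Call:
move_arm([
  {"dx": 1,"dy": 0,"dz": 0,"spin": 0},
  {"dx": 0,"dy": 0,"dz": 0,"spin": 0},
])

```text
t: 4.55
tool_pos: [555.5, 99.1, 62.3]
ee_rot: [0.442, 0.552, -0.442, 0.552]
ft_force: [1.3, 0.3, 2.2]
width: -0.001
```

Call:
move_arm([
  {"dx": 1,"dy": 0,"dz": 0,"spin": 0},
  {"dx": 0,"dy": 0,"dz": 0,"spin": 0},
])

```text
t: 4.8
tool_pos: [555.5, 99.1, 62.0]
ee_rot: [0.442, 0.552, -0.442, 0.552]
ft_force: [-0.9, 0.6, 7.2]
width: -0.002
```

Call:
move_arm([
  {"dx": 1,"dy": 0,"dz": 0,"spin": 0},
  {"dx": 0,"dy": 0,"dz": 0,"spin": 0},
])

```text
t: 5.05
tool_pos: [555.6, 99.1, 61.9]
ee_rot: [0.442, 0.552, -0.441, 0.552]
ft_force: [-2.6, 0.9, 13.8]
width: -0.002
```

```bash
python3 - <<'E'
from plant import *
from h import *
plan(read_state(),(0,-90),110)
E
```

```text
t 5.05 tcp [555.6  99.1  61.9] dryer [ 2.9 -2.1] F [-2.6  0.9 13.8] w -0.0 J [ 0.03  0.4  -0.27  0.91  0.    1.38]
R [[0.001, 0.976, 0.219], [0.0, 0.219, -0.976], [-1.0, 0.001, 0.0]]
target [571.9  12.7 110. ] tool delta [-48.   -2.9  87.9]
spin so tool y || dryer x (mod pi): [-3.14, 0.001, 3.143]
```

The force rises steeply at z=62, so the tab is at its stop. I lift off and go behind the rib.

Call:
move_arm([
  {"dx": -26,"dy": 0,"dz": 0,"spin": 0},
  {"dx": -26,"dy": 0,"dz": 0,"spin": 0},
  {"dx": 0,"dy": -1,"dz": 32,"spin": 0},
  {"dx": 0,"dy": -1,"dz": 35,"spin": 0},
  {"dx": 0,"dy": -1,"dz": 30,"spin": 0},
  {"dx": 0,"dy": 0,"dz": 0,"spin": 0},
])

```text
t: 5.8
tool_pos: [573.2, 1.9, 111.5]
ee_rot: [0.442, 0.552, -0.443, 0.551]
ft_force: [-0.6, 0.4, -0.4]
width: 0.001
```

```bash
python3 - <<'E'
from plant import *
from h import *
plan(read_state(),(0,-99),78)
for n in("wrist","side"):
    m=camera_model(n);p,d=camera(n); cv2.imwrite(f"pics/{n}3.png",p); np.save(f"pics/{n}3.npy",d); np.savez(f"pics/{n}3.npz",**{k:np.array(v) for k,v in m.items()})
p=cv2.imread("pics/side3.png")[170:330,140:310];cv2.imwrite("pics/side3c.png",cv2.resize(p,None,fx=3.5,fy=3.5,interpolation=cv2.INTER_CUBIC))
E
```

```text
t 5.8 tcp [573.2   1.9 111.5] dryer [  -1.1 -100.8] F [-0.6  0.4 -0.4] w 0.0 J [-0.14  0.37 -0.17  1.03 -0.    1.22]
R [[-0.002, 0.976, 0.216], [-0.0, 0.216, -0.976], [-1.0, -0.002, -0.0]]
target [573.9   3.9  78. ] tool delta [33.5  1.2 -1.8]
spin so tool y || dryer x (mod pi): [-3.144, -0.002, 3.139]
```

View pics/side3c.png

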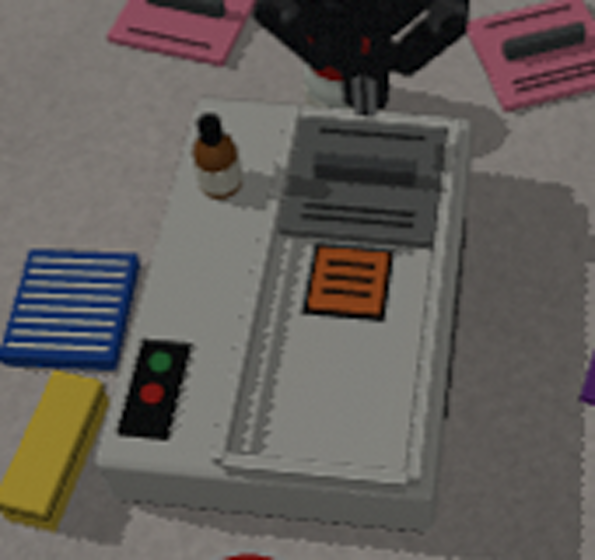

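The tab is now flush with the deck (side crop 347,283), the lid is still on its seat, and the closed tips are above its rear plate at (365,100). I descend behind the rib.

Call:
move_arm([
  {"dx": 14,"dy": 1,"dz": -1,"spin": 0},
  {"dx": 12,"dy": 0,"dz": 0,"spin": 0},
  {"dx": 5,"dy": 0,"dz": 0,"spin": 0},
  {"dx": 2,"dy": 0,"dz": 0,"spin": 0},
  {"dx": 0,"dy": 0,"dz": 0,"spin": 0},
])

```text
t: 6.52
tool_pos: [574.4, 5.1, 79.3]
ee_rot: [0.442, 0.552, -0.442, 0.552]
ft_force: [0.2, -0.1, 0.4]
width: -0.003
```

Call:
move_arm([
  {"dx": 0,"dy": 0,"dz": -4,"spin": 0},
  {"dx": 0,"dy": 0,"dz": -4,"spin": 0},
  {"dx": 0,"dy": 0,"dz": -4,"spin": 0},
  {"dx": 0,"dy": 0,"dz": -4,"spin": 0},
  {"dx": 0,"dy": 0,"dz": -4,"spin": 0},
])

```text
t: 7.15
tool_pos: [570.0, 24.7, 79.4]
ee_rot: [0.442, 0.552, -0.442, 0.552]
ft_force: [-0.1, -1.3, 0.1]
width: 0.003
```

```bash
python3 - <<'E'
from plant import *
from h import *
plan(read_state(),(0,7),78)
E
```

```text
t 7.15 tcp [570.   24.7  79.4] dryer [  0.8 -77.8] F [-0.1 -1.3  0.1] w 0.0 J [-0.1   0.39 -0.22  0.95 -0.    1.25]
R [[0.0, 0.976, 0.219], [-0.0, 0.219, -0.976], [-1.0, 0.0, 0.0]]
target [550.8 107.3  78. ] tool delta [  1.4  -0.7 -84.8]
spin so tool y || dryer x (mod pi): [-3.14, 0.001, 3.143]
```

About 1.3 N on the rib: the lid is moving. I keep pushing.

Call:
move_arm([
  {"dx": 0,"dy": 0,"dz": -6,"spin": 0},
  {"dx": 0,"dy": 0,"dz": -8,"spin": 0},
  {"dx": 0,"dy": 0,"dz": -8,"spin": 0},
  {"dx": 0,"dy": 0,"dz": -8,"spin": 0},
  {"dx": 0,"dy": 0,"dz": -8,"spin": 0},
  {"dx": 0,"dy": 0,"dz": -4,"spin": 0},
  {"dx": 0,"dy": 0,"dz": 0,"spin": 0},
])

```text
t: 8.02
tool_pos: [560.5, 66.0, 79.2]
ee_rot: [0.442, 0.552, -0.442, 0.552]
ft_force: [-0.6, 0.1, 0.1]
width: 0.001
```

```bash
python3 - <<'E'
from plant import *
from h import *
plan(read_state(),(0,9),78)
n="side"
m=camera_model(n);p,d=camera(n); cv2.imwrite(f"pics/{n}4.png",p); np.save(f"pics/{n}4.npy",d); np.savez(f"pics/{n}4.npz",**{k:np.array(v) for k,v in m.items()})
p=p[170:330,140:310];cv2.imwrite("pics/side4c.png",cv2.resize(p,None,fx=3.5,fy=3.5,interpolation=cv2.INTER_CUBIC))
E
```

```text
t 8.025 tcp [560.5  66.   79.2] dryer [  0.5 -35.5] F [-0.6  0.1  0.1] w 0.0 J [-0.03  0.38 -0.24  0.95  0.    1.32]
R [[-0.0, 0.976, 0.22], [0.0, 0.22, -0.976], [-1.0, -0.0, -0.001]]
target [550.3 109.3  78. ] tool delta [  1.2  -0.4 -44.5]
spin so tool y || dryer x (mod pi): [-3.14, 0.002, 3.143]
```

View pics/side4c.png

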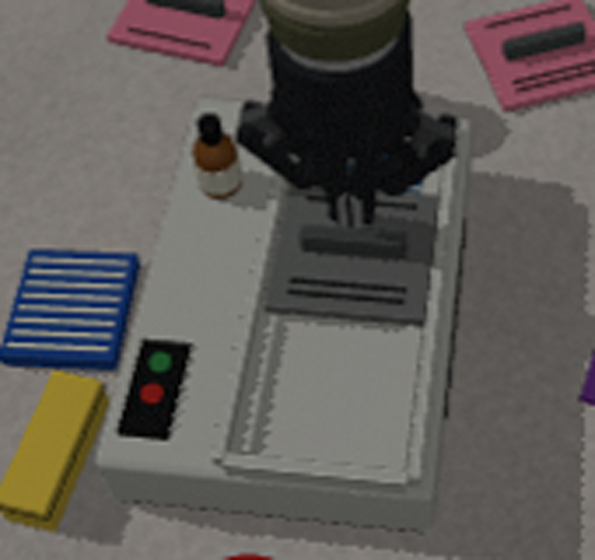

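The lid (front edge at crop ~(345,315)) has slid straight over the tab, pushed at the rib (352,243), with the dropper untouched at (217,165). I push the rest of the way.

Call:
move_arm([
  {"dx": 0,"dy": 0,"dz": -6,"spin": 0},
  {"dx": 0,"dy": 0,"dz": -8,"spin": 0},
  {"dx": 0,"dy": 0,"dz": -8,"spin": 0},
  {"dx": 0,"dy": 0,"dz": -8,"spin": 0},
  {"dx": 0,"dy": 0,"dz": -8,"spin": 0},
  {"dx": 0,"dy": 0,"dz": -6,"spin": 0},
  {"dx": 0,"dy": 0,"dz": -3,"spin": 0},
  {"dx": 0,"dy": 0,"dz": 0,"spin": 0},
])

```text
t: 9.07
tool_pos: [550.4, 111.6, 79.3]
ee_rot: [0.442, 0.552, -0.442, 0.552]
ft_force: [-0.5, -0.2, -0.8]
width: 0.0
```

Call:
move_arm([
  {"dx": 0,"dy": 0,"dz": 5,"spin": 0},
  {"dx": -10,"dy": 0,"dz": 3,"spin": 0},
  {"dx": -30,"dy": 0,"dz": 0,"spin": 0},
  {"dx": -40,"dy": 0,"dz": 0,"spin": 0},
  {"dx": -40,"dy": -30,"dz": 30,"spin": 0},
  {"dx": 0,"dy": -40,"dz": 45,"spin": 0},
  {"dx": 0,"dy": -40,"dz": 45,"spin": 0},
  {"dx": 0,"dy": 0,"dz": 0,"spin": 0},
])

```text
t: 10.07
tool_pos: [469.7, -40.9, 200.3]
ee_rot: [0.444, 0.55, -0.444, 0.551]
ft_force: [-0.4, 0.4, 0.3]
width: -0.006
```

```bash
python3 - <<'E'
from plant import *
from h import *
plan(read_state(),(0,9),78)
for n in("side","scene"):
    m=camera_model(n);p,d=camera(n); cv2.imwrite(f"pics/{n}5.png",p); np.save(f"pics/{n}5.npy",d); np.savez(f"pics/{n}5.npz",**{k:np.array(v) for k,v in m.items()})
a=cv2.imread("pics/side5.png")[170:330,140:310]
cv2.imwrite("pics/side5c.png",cv2.resize(a,None,fx=3.5,fy=3.5,interpolation=cv2.INTER_CUBIC))
E
```

```text
t 10.075 tcp [469.7 -40.9 200.3] dryer [-111.5 -120. ] F [-0.4  0.4  0.3] w -0.01 J [-0.26  0.13 -0.27  1.17 -0.    1.1 ]
R [[0.001, 0.977, 0.213], [-0.001, 0.213, -0.977], [-1.0, 0.001, 0.001]]
target [550.3 109.3  78. ] tool delta [ 122.3  110.7 -129.7]
spin so tool y || dryer x (mod pi): [-3.147, -0.005, 3.136]
```

View pics/side5c.png

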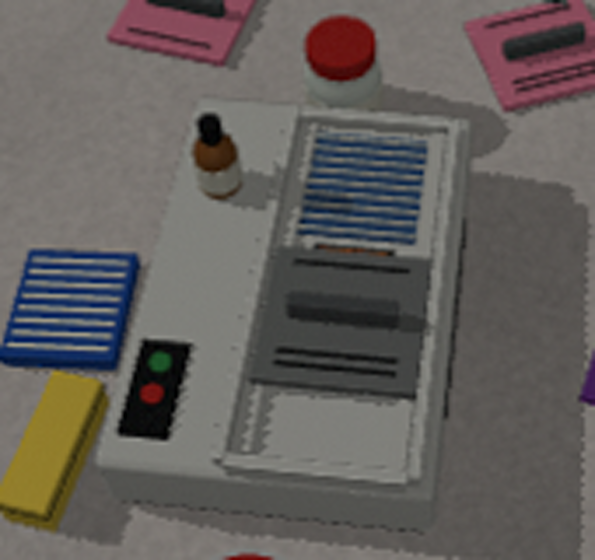

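The blue filter is fully uncovered, the lid lies flat between its guides, and the bystanders are in place. Last, I measure the lid's position.

```bash
python3 - <<'E'
from h import *
p,d,m=load("side5")
P=cast(m,np.array([(280,247),(430,260),(414,396),(251,380)])/3.5+[140-.36,170-.36],73)[:,:2]
q=dry(P);print(q.round(1),q.mean(0).round(1))
for n in("side","scene"):
    a=cv2.imread(f"pics/{n}0.png");b=cv2.imread(f"pics/{n}5.png");print(n)
    for nm,x in(("before",a),("after",b)):
        h=cv2.cvtColor(x,cv2.COLOR_BGR2HSV)
        for c,lo,hi in(("yellow",(22,150,80),(32,255,255)),("red",(0,180,80),(3,255,255)),("green",(50,150,40),(80,255,255))):
            k=cv2.inRange(h,lo,hi);_,_,st,ce=cv2.connectedComponentsWithStats(k);i=[j for j in range(1,len(st)) if st[j,4]>100];print(nm,c,ce[i].round(1).tolist())
E
```

```text
[[ 44.2 -15.9]
 [-47.2 -15.3]
 [-46.6  74.3]
 [ 45.5  73.4]] [-1.  29.1]
side
before yellow [[153.5, 296.3]]
before red [[236.9, 181.8], [208.8, 348.6]]
before green [[260.1, 102.0]]
after yellow [[153.5, 296.4]]
after red [[236.8, 182.1], [208.8, 348.6], [109.5, 369.4]]
after green [[260.2, 102.0]]
scene
before yellow [[386.3, 234.0]]
before red [[381.7, 185.3], [250.7, 228.4]]
before green [[109.4, 276.4]]
after yellow [[386.2, 234.0]]
after red [[381.7, 185.3], [250.7, 228.5]]
after green [[109.4, 276.4]]
```

Lid is at y≈29 mm (allowed 10–80) and x≈-1 mm, and nothing else moved. I hand in.

```bash
python3 -c "
from plant import *
print(hand_in())"
```

```text
the job is handed in; nothing more can be done
None
```

I pressed the orange tab to its stop and pushed the grey lid by its rib, straight along the guides, until the blue filter was fully uncovered. The gripper is withdrawn clear of everything, and I handed the job in after about 10 s of robot time; no verdict is reported.

- **Tab:** it met its stop at tip height 62 mm, where the force rose to about 14 N. The side view afterwards showed it flush.
- **Lid:** the last side view puts it at dryer y ≈ +29 mm and x ≈ -1 mm, about 102 mm from its seat. It looks flat between its guides. I measured its tilt and height only by eye, though the corner positions fit a flat lid to within a few mm.
- **Other things:** the jar, dish, slide box and soap bottle are within 0.3 pixel of where they started. The dropper and the spare filter I checked only by eye, and both look unmoved.
- **Disagreements:** my first two move calls were refused because each row needs all four numbers, and nothing moved. The scene camera placed the tab 5 to 8 mm away from where the side and wrist views put it, probably because the tab's side face was in the mask, so I used the side and wrist views.

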